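# Find which way the canister's cap unscrews and hold it off

## Robot

A 6-joint arm with a two-finger parallel gripper is mounted at the origin on a cart in front of the work surface, level with it; the furniture and walls round the work are solid. World frame = base frame: x ahead of the robot, y to its left, z up, the work surface at z = 0. Lengths are in m, angles in rad, forces in N, time in s.
With the tool pointing down it reaches from about 0.35 to 0.925 m from the base axis. Payload 6.4 kg.
Tool frame: the origin (TCP) lies on the centre line of the jaws, within the pads' length; the fingertips stand env.tips_ahead ahead of it and the grasp point (between the pads) lies 3 mm ahead of it (env.tips_ahead is the distance from the TCP to the fingertips, in m); z points along the fingers, y is the line along which they close (so a half turn about z gives the same grasp; the last joint's range is limited). The gripper opens to 94 mm and grips with 3 to 60 N. Pads are 16 mm wide; open, the fingers measure 119 mm over their backs; the gripper's body (75 mm by 177 mm) begins 78 mm behind the grasp point.
Start: joints at [-1.419, 0.245, 1.558, -0, 1.339, -0.174], TCP at [0.208, -0.616, 0.203] pointing down, gripper open.
Joint ranges: [-3.13, 3.13], [-1.02, 2.26], [0.13, 2.54], [-0.95, 4.09], [0.21, 2.88], [-2.74, 2.74]. Speed limits (rad/s): [2.57, 2.57, 3.14, 3.14, 3.14, 3.14].

## Interface

Orientations are given as a 3x3 rotation matrix whose columns are the frame's x, y, z axes.
In Python, from workcell import env, snapshot gives the robot as it stands.
- The arm moves only by the tool step_arm, never from a script. Its argument "commands" is a list of rows, each a list of 7 numbers: the shift along the tool's x, y, z in m, then the turn, a rotation vector about the tool's x, y, z in degrees, then the closure, from -1 (fully open) to 1 (shut). In form: [[dx, dy, dz, wx, wy, wz, hand], ...]. A call has 1 to 12 rows; each row is the pose to reach, as a shift and turn from the pose commanded when the call began, along the tool's axes at that moment; what a row does not reach only later rows make up. A row lasts 1/10 s, in which the tool goes at most 50 mm and 8.59 degrees, less where a joint would pass 70% of its speed; a pose out of reach is approached as far as the arm can. A call with a gripper value outside its range is refused whole. The fingers move at their own pace and stop on an object; "force" is the grip in N (left out, the last holds). Time passes only in rows, so rows that repeat a pose let the fingers close. It gives the time, the measured TCP pose, the force, the opening and the grip force at its end, in the units of the state.
- env.read_state(): the state, without advancing time (a new reading comes with each control period).
- snapshot(name): name is "scene" or "top"; returns a dict with "pixels" (420x560x3 uint8, blue, green, red), "z_map" (420x560 float32, m along the optical axis (not along the pixel's ray), 0 where there is no reading), "fx", "fy", "cx", "cy" (pixels), "xyz" and "attitude" of the camera in the world. Camera axes: x right, y up, looking along -z (the intrinsics and any distortion apply to the point x, -y, -z); pixel columns grow to the right and rows downward; lengths in m; the calibration is good to about 2 mm. A picture is of the moment at which its call begins.
- env.job_done(): hands the job in; it is judged then, once.
The state is a dict: "time_s": time; "joint_pos": joint angles; "joint_velocities": joint speeds; "joint_efforts": joint torques, N m; "tool_pos": TCP position; "orientation": TCP orientation; "wrist_force": force on the tool from outside, world axes, zero at the start; "ft_torque": the same for the moment, N m; "width": finger opening in m; "finger_force": force on a finger pad.
Only numpy, scipy, OpenCV 4.12 (cv2) and the standard library are available. Lean on these libraries where they do the work, as an engineer would, in place of code of your own. Each camera call takes 0.05 s, during which the arm holds its last target. There are 200 camera calls.

## Task

Open the steel canister that stands on the red mat for refilling: nothing shows whether its twist-lock cap has an ordinary or a reverse thread, so feel which way it gives, turn it that way by its black bar until it comes free, about a sixth to a quarter of a turn, and lift it straight off. Finish while still holding the cap in the gripper, level and still, about a hand's width (8 to 12 cm) straight above its open canister. Leave the canister on the grey mat shut and the things round about where they are.

Things in the scene. Friction and masses are not known exactly. Their poses are not given: they have to be found in the camera images.
- canister_a: steel canister on a black rubber suction foot, fixed to the worktop; 88 mm across (foot 104 mm), narrowing to a 68 mm neck; mouth 115 mm above the worktop. Origin: centre of its underside. Looks just like canister_b; one has the ordinary thread, the other the reverse one, which is not told. Its x axis is parallel to the cap's bar while the cap is shut.
- canister_a_mouth (a point): centre of canister_a's mouth, at rim height, 115 mm above the worktop; z up. The cap's plug and two lugs reach 26 mm down into it. The ordinary thread loosens counter-clockwise seen from above, the reverse thread clockwise.
- cap_a: loose twist-lock cap of canister_a, 60 to 110 g: white disc 72 mm across, 11 mm thick, with a black grip bar on top. Origin: centre of the disc's underside, on the rim. Turned the wrong way it meets a hard stop within 0.15 rad; the right way it turns easily without rising, stays locked (2 mm play upward) to 0.9 rad, and lifts straight out between 1.0 and 2.1 rad.
- cap_a_grip (a point): middle of the grip bar of cap_a, on the cap's axis, 33 mm above the disc's underside (148 mm above the worktop while shut). Bar: 54 mm long along this point's x axis, 14 mm thick along its y axis, 36 mm tall, from the disc's top (22 mm below this point) to 14 mm above this point; z up.
- canister_b: steel canister on a black rubber suction foot, fixed to the worktop; 88 mm across (foot 104 mm), narrowing to a 68 mm neck; mouth 115 mm above the worktop. Origin: centre of its underside. Looks just like canister_a; one has the ordinary thread, the other the reverse one, which is not told. Its x axis is parallel to the cap's bar while the cap is shut.
- canister_b_mouth (a point): centre of canister_b's mouth, at rim height, 115 mm above the worktop; z up. The cap's plug and two lugs reach 26 mm down into it. The ordinary thread loosens counter-clockwise seen from above, the reverse thread clockwise.
- cap_b: loose twist-lock cap of canister_b, 60 to 110 g: white disc 72 mm across, 11 mm thick, with a black grip bar on top. Origin: centre of the disc's underside, on the rim. Turned the wrong way it meets a hard stop within 0.15 rad; the right way it turns easily without rising, stays locked (2 mm play upward) to 0.9 rad, and lifts straight out between 1.0 and 2.1 rad.
- cap_b_grip (a point): middle of the grip bar of cap_b, on the cap's axis, 33 mm above the disc's underside (148 mm above the worktop while shut). Bar: 54 mm long along this point's x axis, 14 mm thick along its y axis, 36 mm tall, from the disc's top (22 mm below this point) to 14 mm above this point; z up.
- red_mat: round red silicone mat, 156 mm across, 4 mm thick, fixed to the worktop; the canister to be opened stands on its centre. Origin: centre of its underside
- grey_mat: round grey silicone mat, 156 mm across, 4 mm thick, fixed to the worktop; the canister to be left shut stands on its centre. Origin: centre of its underside
- cup_stack: loose bystander: nested stack of empty paper cups, 60 mm across, 86 mm tall, standing behind the canisters; origin at the centre of its underside
- ring_cutter: loose bystander: open steel ring cutter, 55 mm across, 31 mm tall, behind the canisters; origin at the centre of its underside
- custard_cup: loose bystander: paper portion cup of set custard, 59 mm across, 46 mm tall, behind the canisters; origin at the centre of its underside
- offset_spatula: loose bystander: icing spatula with a wooden handle, 217x92x19 mm, lying flat on the right, nearer the robot; origin at the centre of its underside
Not all that is in view belongs to the job. Leave any purple or yellow look-alike of the cap_b alone.

How it is judged:
On the way:
1. the cap of the canister on the red mat is turned loose (by more than 0.65 rad) while still on the mouth (((horizontal distance between canister_a and red_mat below 0.03 m and angle between the x axis of cap_a_grip and the x axis of canister_a, either way round above 0.65 rad and z of cap_a_grip in the frame of canister_a_mouth below 0.04 m) or (horizontal distance between canister_b and red_mat below 0.03 m and angle between the x axis of cap_b_grip and the x axis of canister_b, either way round above 0.65 rad and z of cap_b_grip in the frame of canister_b_mouth below 0.04 m))), for 0.1 s.
At the end, for the whole second after the job is handed in: The cap of the canister on the red mat is held by the fingers, at rest, 50 to 180 mm above its seat, within 60 mm of its canister's axis, tilted less than 0.26 rad and not touching the canister; the other cap is still on its canister, turned by less than 0.3 rad (((horizontal distance between canister_a and red_mat below 0.03 m and z of cap_a_grip in the frame of canister_a_mouth between 0.083 and 0.213 m and horizontal distance between cap_a_grip and canister_a_mouth below 0.06 m and angle between cap_a_grip's own z axis and vertical below 0.26 rad and contact force between the fingers and cap_a above 1 N and contact force between cap_a and canister_a below 0.05 N and linear speed of cap_a below 0.03 m/s and angle between the x axis of cap_b_grip and the x axis of canister_b, either way round below 0.3 rad and z of cap_b_grip in the frame of canister_b_mouth below 0.04 m) or (horizontal distance between canister_b and red_mat below 0.03 m and z of cap_b_grip in the frame of canister_b_mouth between 0.083 and 0.213 m and horizontal distance between cap_b_grip and canister_b_mouth below 0.06 m and angle between cap_b_grip's own z axis and vertical below 0.26 rad and contact force between the fingers and cap_b above 1 N and contact force between cap_b and canister_b below 0.05 N and linear speed of cap_b below 0.03 m/s and angle between the x axis of cap_a_grip and the x axis of canister_a, either way round below 0.3 rad and z of cap_a_grip in the frame of canister_a_mouth below 0.04 m))); the arm keeps its last pose, push and grip.
It fails at once if the canister on the grey mat is opened or its cap turned ((horizontal distance between canister_a and red_mat below 0.03 m and (distance of cap_b_grip from where it was at the start of the episode above 0.012 m or angle between the x axis of cap_b_grip and the x axis of canister_b, either way round above 0.3 rad)) or (horizontal distance between canister_b and red_mat below 0.03 m and (distance of cap_a_grip from where it was at the start of the episode above 0.012 m or angle between the x axis of cap_a_grip and the x axis of canister_a, either way round above 0.3 rad))).
It fails at once if the cup stack is pushed away (distance of cup_stack from where it was at the start of the episode above 0.03 m).
It fails at once if the ring cutter is pushed away (distance of ring_cutter from where it was at the start of the episode above 0.03 m).
It fails at once if the custard cup is pushed away (distance of custard_cup from where it was at the start of the episode above 0.03 m).
It fails at once if the offset spatula is pushed away (distance of offset_spatula from where it was at the start of the episode above 0.03 m).
It also fails if it takes over 48 s, if anything falls off the work surface, if the arm or the gripper's body presses on something with over 40 N, if the wrist force passes 120 N, or if a joint passes its speed limit or range.

## Working session

There is one attempt and no reset: what is moved stays moved. The work goes in short steps, Python scripts to look and compute and a tool call to move; the robot and the scene stay as the last step left them, time stands still between calls to the robot, and variables do not carry over. Pictures are saved under pics/ and viewed, at most 10 in all, crops included, and the job is handed in when it is done.

Besides the shell and the picture viewer there is one more tool, called after "Request:" as name([rows], argument=value, ...), one row to a line, values as JSON. step_arm: Moves the arm, as the interface text tells. Its arguments: {"type":"object","properties":{"commands":{"type":"array"},"force":{"type":"number"}},"required":["commands"]}

```bash
mkdir -p pics; cat > h.py <<'E'
import numpy as np,cv2
from workcell import env,snapshot
def P(s,u,v,z=None):
    z=s["z_map"][int(v),int(u)] if z is None else z
    c=np.array([(u-s["cx"])/s["fx"]*z,-(v-s["cy"])/s["fy"]*z,-z])
    return np.array(s["xyz"])+np.array(s["attitude"])@c
E
python3 - <<'E'
from h import *
for n in("top","scene"):
    s=snapshot(n);cv2.imwrite(f"pics/{n}0.png",s["pixels"]);np.save(n+"0.npy",s,allow_pickle=True)
    print({k:v for k,v in s.items() if k not in("pixels","z_map")})
print(env.tips_ahead,env.read_state())
E
```

```text
{'fx': 413.0886418906984, 'fy': 413.0886418906984, 'cx': 282.667268923407, 'cy': 211.95284109793792, 'xyz': array([ 0.4621999 , -0.04626732,  1.20515554]), 'attitude': array([[-0.01295242,  0.9938285 , -0.11016875],
       [-0.99954051, -0.00984909,  0.0286666 ],
       [ 0.02740463,  0.11048943,  0.99349941]])}
{'fx': 436.46603932744665, 'fy': 436.46603932744665, 'cx': 284.451869293051, 'cy': 209.30359110715514, 'xyz': array([0.13900817, 0.58590243, 0.81944064]), 'attitude': array([[-0.82613515,  0.36198289, -0.43182068],
       [-0.56324576, -0.55222391,  0.61465678],
       [-0.01596647,  0.75101074,  0.66009691]])}
0.022 {'time_s': 0.1, 'joint_pos': array([-1.41907080e+00,  2.45750225e-01,  1.55886629e+00,  1.12032959e-05,
        1.33865382e+00, -1.74110149e-01]), 'joint_velocities': array([ 0.00106182, -0.00200823, -0.00087796, -0.00031964, -0.00057949,
        0.00080312]), 'joint_efforts': array([ 7.48594921e-04, -4.16917562e+01, -3.15524912e+01,  6.87437039e-02,
        3.09871242e-02, -5.51693381e-05]), 'tool_pos': array([ 0.20798725, -0.61527231,  0.20166559]), 'orientation': array([[ 9.47384421e-01,  3.20097955e-01, -2.42792908e-04],
       [ 3.20097905e-01, -9.47383014e-01,  1.66004813e-03],
       [ 3.01360132e-04, -1.65042123e-03, -9.99998593e-01]]), 'wrist_force': array([-0.51725441, -0.07535218, -0.04552145]), 'ft_torque': array([-0.01772415, -0.05144892, -0.0150477 ]), 'finger_force': 0.0, 'width': 0.09389103620018635}
```

View pics/top0.png

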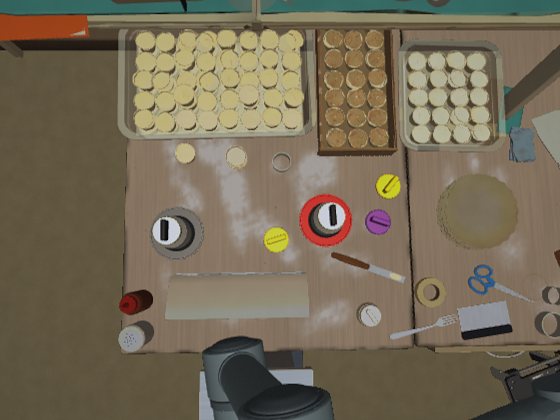

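View pics/scene0.png

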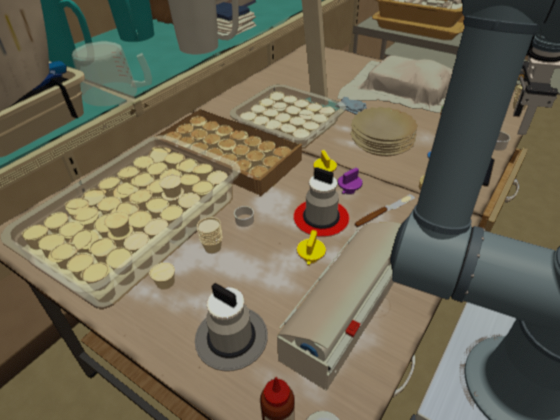

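The top view shows the red-mat canister's white cap at about (331,216) with its black bar running nearly along the image's columns. The grey-mat one is at (165,231). Next I'll measure the bar.

```bash
python3 - <<'E'
from h import *
s=np.load("top0.npy",allow_pickle=True).item()
im=s["pixels"]
pts=[];d=[]
for v in range(195,236):
  for u in range(312,352):
    p=P(s,u,v)
    if p[2]>0.1:
      g=im[v,u].max()
      (pts if g<70 and p[2]>.14 else d).append(p)
pts=np.array(pts);d=np.array(d)
print(len(pts),pts.mean(0),pts.min(0),pts.max(0),np.median(pts[:,2]))
r=cv2.minAreaRect(pts[:,:2].astype(np.float32));print(r,cv2.boxPoints(r))
d=d[(abs(d[:,2]-.126)<.012)]
a=np.vstack([d[:,:2],pts[:,:2]]);print("disc",cv2.minEnclosingCircle(a.astype(np.float32)),np.median(d[:,2]),len(d))
c=im[185:250,295:365];cv2.imwrite("pics/c1.png",cv2.resize(c,None,fx=8,fy=8,interpolation=cv2.INTER_CUBIC))
E
```

```text
116 [ 0.56911246 -0.20263783  0.16901782] [ 0.4621999  -0.21241634  0.14079027] [ 0.59476726 -0.04626732  1.20515554] 0.16090142636808924
((0.5142315626144409, -0.13949209451675415), (0.04268001765012741, 0.20921525359153748), 40.697410583496094) [[ 0.42984143 -0.07409743]
 [ 0.56626326 -0.23271686]
 [ 0.5986217  -0.20488676]
 [ 0.46219987 -0.04626733]]
disc ((0.5306148529052734, -0.13790343701839447), 0.11445814371109009) 0.12563026337549443 448
```

View pics/c1.png

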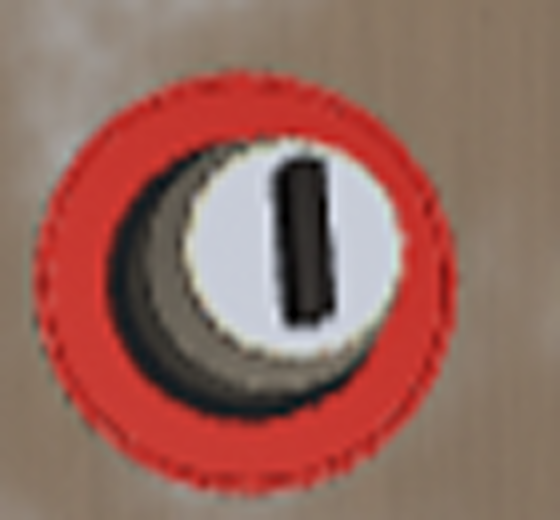

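The enlarged crop shows the bar's top from about (300,158) to (310,323), which is full-image (332.5,204.7) to (333.7,225.3). The disc is centred at (296,247), i.e. (332,215.8).

```bash
python3 - <<'E'
from h import *
s=np.load("top0.npy",allow_pickle=True).item()
im=s["pixels"]
pts=[];d=[]
for v in range(195,236):
  for u in range(312,352):
    p=P(s,u,v)
    if .155<p[2]<.17: pts.append(p)
    elif abs(p[2]-.126)<.006: d.append(p)
pts=np.array(pts);d=np.array(d)
r=cv2.minAreaRect(pts[:,:2].astype(np.float32));print(len(pts),r,pts[:,2].mean())
w,V=np.linalg.eigh(np.cov(pts[:,:2].T));print(V[:,1],np.sqrt(w*12))
print("disc",cv2.minEnclosingCircle(d[:,:2].astype(np.float32)))
def atz(u,v,h):
    a=P(s,u,v,1.);o=np.array(s["xyz"]);return o+(a-o)*(h-o[2])/(a-o)[2]
A,B=atz(332.5,204.9,.162),atz(333.7,225.3,.162)
print(A,B,(A+B)/2,np.linalg.norm(A-B),np.arctan2(*(B-A)[1::-1]))
# mat
m=[]
hsv=cv2.cvtColor(im,cv2.COLOR_BGR2HSV)
k=((hsv[...,0]<6)|(hsv[...,0]>174))&(hsv[...,1]>150);k[:185]=0;k[250:]=0;k[:,:295]=0;k[:,360:]=0
v,u=np.nonzero(k);q=np.array([atz(a,b,.004)[:2] for a,b in zip(u,v)]);print("mat",cv2.minEnclosingCircle(q.astype(np.float32)))
E
```

```text
116 ((0.5716764330863953, -0.20521099865436554), (0.05206368491053581, 0.014118253253400326), 2.5680792331695557) 0.161072329583181
[-0.99868966 -0.05117585] [0.01426474 0.05429844]
disc ((0.5722783207893372, -0.20523351430892944), 0.036854203790426254)
[ 0.59474326 -0.20397321  0.162     ] [ 0.5424638  -0.20565743  0.162     ] [ 0.56860353 -0.20481532  0.162     ] 0.05230658139002313 -3.1093880306159143
mat ((0.5715463757514954, -0.20530378818511963), 0.0774916335940361)
```

Request:
step_arm([
  [0,0,-0.057,0,0,0,-1],
  [0.476,-0.272,-0.057,0,0,16,-1],
  [0.476,-0.272,-0.057,0,0,16,-1],
  [0.476,-0.272,-0.057,0,0,16,-1],
  [0.476,-0.272,-0.057,0,0,16,-1],
  [0.476,-0.272,-0.057,0,0,16,-1],
  [0.476,-0.272,-0.057,0,0,16,-1],
  [0.476,-0.272,-0.057,0,0,16,-1],
  [0.476,-0.272,-0.057,0,0,16,-1],
  [0.476,-0.272,-0.057,0,0,16,-1],
  [0.476,-0.272,-0.057,0,0,16,-1],
  [0.476,-0.272,-0.057,0,0,16,-1],
])

```text
time_s: 1.3
tool_pos: [0.5729, -0.2037, 0.2593]
orientation: [[0.999, 0.047, -0.001], [0.047, -0.999, 0.0], [-0.001, -0.0, -1.0]]
wrist_force: [0.1, -0.6, 0.9]
width: 0.094
finger_force: 0.0
```

Request:
step_arm([
  [0,0.001,0.04,0,0,0,-1],
  [0,0.001,0.08,0,0,0,-1],
  [0,0.001,0.1,0,0,0,-1],
  [0,0.001,0.107,0,0,0,-1],
  [0,0.001,0.107,0,0,0,-1],
  [0,0.001,0.107,0,0,0,-1],
])

```text
time_s: 1.9
tool_pos: [0.5728, -0.2074, 0.1542]
orientation: [[0.999, 0.046, 0.002], [0.046, -0.999, -0.001], [0.002, 0.001, -1.0]]
wrist_force: [-0.6, -1.4, 0.2]
width: 0.0945
finger_force: 0.0
```

```bash
python3 - <<'E'
from h import *
s=snapshot("scene");cv2.imwrite("pics/s1.png",cv2.resize(s["pixels"][110:260,230:430],None,fx=4,fy=4,interpolation=cv2.INTER_CUBIC))
print(env.read_state()["joint_pos"])
E
```

```text
[-5.33311913e-01  1.96013699e-01  1.70645024e+00 -1.95870104e-05
  1.23595033e+00  9.91175050e-01]
```

View pics/s1.png

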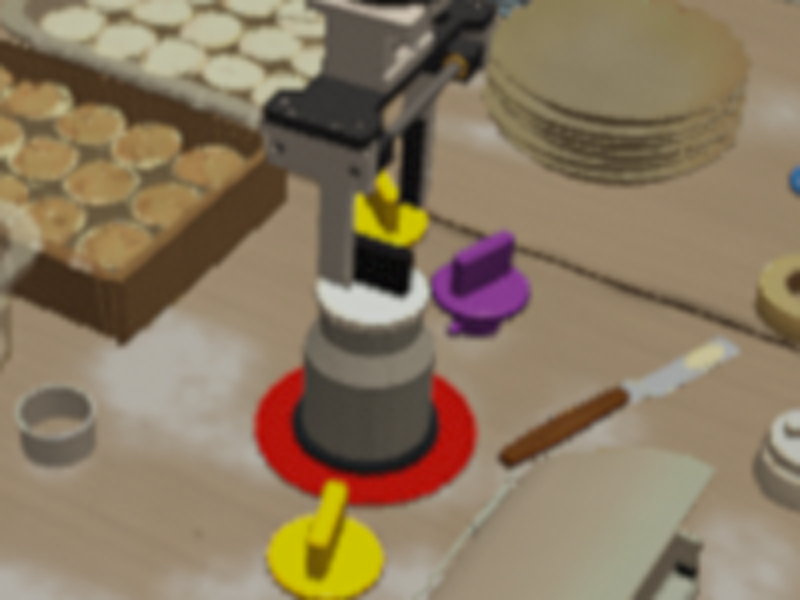

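The fingers straddle the black bar at (385,265), just above the white disc. Now I'll close gently.

Request:
step_arm([
  [-0.001,-0.002,0,0,0,0,-1],
  [-0.001,-0.002,0,0,0,0,1],
  [-0.001,-0.002,0,0,0,0,1],
  [-0.001,-0.002,0,0,0,0,1],
  [-0.001,-0.002,0,0,0,0,1],
  [-0.001,-0.002,0,0,0,0,1],
  [-0.001,-0.002,0,0,0,0,1],
  [-0.001,-0.002,0,0,0,0,1],
], force=25)

```text
time_s: 2.75
tool_pos: [0.5709, -0.2048, 0.1526]
orientation: [[0.999, 0.047, -0.0], [0.047, -0.999, 0.0], [-0.0, -0.0, -1.0]]
wrist_force: [0.1, -0.8, 0.8]
width: 0.0416
finger_force: 0.0
```

Request:
step_arm([
  [0,0,0,0,0,0,1],
  [0,0,0,0,0,0,1],
  [0,0,0,0,0,0,1],
  [0,0,0,0,0,0,1],
  [0,0,0,0,0,0,1],
  [0,0,0,0,0,0,1],
  [0,0,0,0,0,0,1],
])

```text
time_s: 3.45
tool_pos: [0.5709, -0.2049, 0.1527]
orientation: [[0.999, 0.047, -0.0], [0.047, -0.999, -0.0], [-0.0, 0.0, -1.0]]
wrist_force: [-0.1, -0.3, -0.7]
width: 0.0139
finger_force: 25.0
```

Request:
step_arm([
  [0,0,0,0,0,-3,1],
  [0,0,0,0,0,-6,1],
  [0,0,0,0,0,-9,1],
  [0,0,0,0,0,-11,1],
  [0,0,0,0,0,-11,1],
])

```text
time_s: 3.95
tool_pos: [0.5712, -0.2051, 0.1528]
orientation: [[0.972, 0.235, 0.001], [0.235, -0.972, -0.0], [0.001, 0.001, -1.0]]
wrist_force: [1.7, -1.3, -0.5]
width: 0.0142
finger_force: 27.3
```

```bash
python3 -c "
from h import *
s=env.read_state();print(s['ft_torque'],s['wrist_force'],s['joint_pos'][5],s['joint_efforts'][5],np.degrees(np.arctan2(s['orientation'][1,0],s['orientation'][0,0])))"
```

```text
[-0.31630567 -0.25179237 -0.61564608] [ 1.66136035 -1.2608774  -0.47184999] 0.802442107482789 -0.7867797464132309 13.565226565095037
```

Request:
step_arm([
  [0,0,0,0,0,4,1],
  [0,0,0,0,0,8,1],
  [0,0,0,0,0,11,1],
  [0,0,0,0,0,11,1],
])

```text
time_s: 4.35
tool_pos: [0.5708, -0.2046, 0.1526]
orientation: [[0.999, 0.046, -0.0], [0.046, -0.999, 0.0], [-0.0, -0.0, -1.0]]
wrist_force: [0.4, 0.1, -0.1]
width: 0.0138
finger_force: 25.0
```

```bash
python3 -c "
from h import *
s=env.read_state();print(s['ft_torque'],s['wrist_force'],s['joint_pos'][5],s['joint_efforts'][5])"
```

```text
[0.03163332 0.03881217 0.00468588] [ 0.39751306  0.08595633 -0.06622281] 0.9931929784311304 0.23172239307314157
```

Request:
step_arm([
  [0,0,0,0,0,3,1],
  [0,0,0,0,0,6,1],
  [0,0,0,0,0,9,1],
  [0,0,0,0,0,11,1],
  [0,0,0,0,0,11,1],
])

```text
time_s: 4.85
tool_pos: [0.5708, -0.2046, 0.1526]
orientation: [[0.99, -0.144, -0.0], [-0.144, -0.99, 0.0], [-0.0, -0.0, -1.0]]
wrist_force: [-0.1, 0.6, -0.2]
width: 0.0136
finger_force: 25.0
```

```bash
python3 -c "
from h import *
s=env.read_state();print(s['ft_torque'],s['wrist_force'],s['joint_pos'][5],s['joint_efforts'][5])"
```

```text
[0.11909929 0.03881018 0.03488101] [-0.12354057  0.59585861 -0.17358802] 1.1841000946705142 0.15178007539361715
```

Counter-clockwise met a stop at 0.6 N·m. Clockwise turns freely at 0.03 N·m, so this is the reverse thread and I'll keep turning clockwise.

Request:
step_arm([
  [0,0,0,0,0,7,1],
  [0,0,0,0,0,14,1],
  [0,0,0,0,0,21,1],
  [0,0,0,0,0,28,1],
  [0,0,0,0,0,35,1],
  [0,0,0,0,0,42,1],
  [0,0,0,0,0,49,1],
  [0,0,0,0,0,56,1],
  [0,0,0,0,0,63,1],
  [0,0,0,0,0,69,1],
  [0,0,0,0,0,69,1],
  [0,0,0,0,0,69,1],
])

```text
time_s: 6.05
tool_pos: [0.5709, -0.2048, 0.1526]
orientation: [[0.222, -0.975, 0.0], [-0.975, -0.222, -0.0], [0.0, -0.0, -1.0]]
wrist_force: [0.3, -0.1, -1.1]
width: 0.0137
finger_force: 25.0
```

```bash
python3 -c "
from h import *
s=env.read_state();print(s['ft_torque'],s['wrist_force'],s['joint_pos'][5])"
```

```text
[ 0.11814096 -0.12228595 -0.06260828] [ 0.2700721  -0.14605588 -1.05774825] 2.386425772652061
```

Turned about 80° with little torque. I'll try a small lift first.

Request:
step_arm([
  [0,0,-0.003,0,0,0,1],
  [0,0,-0.006,0,0,0,1],
  [0,0,-0.01,0,0,0,1],
  [0,0,-0.01,0,0,0,1],
])

```text
time_s: 6.45
tool_pos: [0.5713, -0.2051, 0.1636]
orientation: [[0.22, -0.976, 0.001], [-0.976, -0.22, -0.001], [0.001, -0.001, -1.0]]
wrist_force: [-0.1, 0.4, -1.0]
width: 0.0136
finger_force: 25.0
```

Request:
step_arm([
  [0,0,-0.015,0,0,0,1],
  [0,0,-0.03,0,0,0,1],
  [0,0,-0.05,0,0,0,1],
  [0,0,-0.07,0,0,0,1],
  [0,0,-0.085,0,0,0,1],
  [0,0,-0.09,0,0,0,1],
  [0,0,-0.09,0,0,0,1],
  [0,0,-0.09,0,0,0,1],
  [0,0,-0.09,0,0,0,1],
  [0,0,-0.09,0,0,0,1],
])

```text
time_s: 7.45
tool_pos: [0.5705, -0.2046, 0.2515]
orientation: [[0.219, -0.976, -0.002], [-0.976, -0.219, 0.001], [-0.001, 0.001, -1.0]]
wrist_force: [-0.4, -0.4, -1.2]
width: 0.0137
finger_force: 25.0
```

```bash
python3 - <<'E'
from h import *
s=snapshot("scene");cv2.imwrite("pics/s2.png",cv2.resize(s["pixels"][110:390,180:450],None,fx=2.1,fy=2.1,interpolation=cv2.INTER_CUBIC))
print(env.read_state()["wrist_force"])
E
```

```text
[ 0.36897727 -0.36677381 -1.42169497]
```

View pics/s2.png

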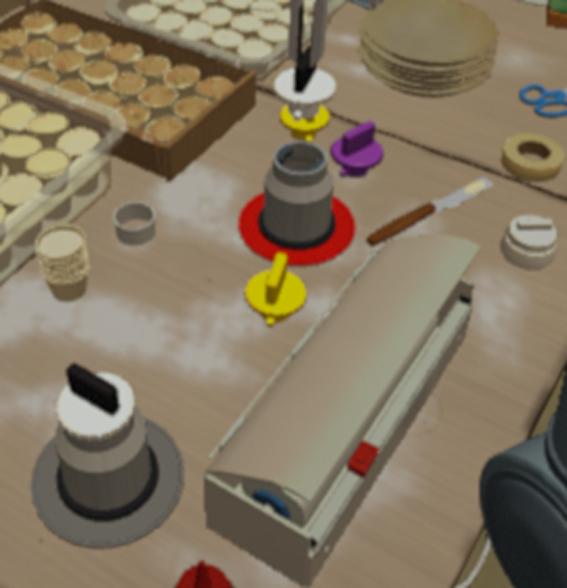

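The white cap hangs level in the fingers at (305,85), above the open canister at (300,160). The grey-mat canister at (95,400) is still shut.

Request:
step_arm([
  [0,0,0,0,0,0,1],
  [0,0,0,0,0,0,1],
  [0,0,0,0,0,0,1],
])

```text
time_s: 7.8
tool_pos: [0.5709, -0.2048, 0.2526]
orientation: [[0.219, -0.976, -0.0], [-0.976, -0.219, 0.0], [-0.0, 0.0, -1.0]]
wrist_force: [-0.9, -0.4, -1.2]
width: 0.0137
finger_force: 25.0
```

```bash
python3 -c "
from h import *
print(env.job_done())"
```

```text
the job is handed in; nothing more can be done
None
```

The red-mat canister had the reverse thread: its cap came free clockwise after about 80° and is held level about 10 cm above the open mouth, with the grey-mat canister still shut; the job is handed in, but no verdict was returned.

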